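# Set the spray pressure with the outer ring of a two-tier knob

### The arm

A 6-joint arm with a two-finger parallel gripper is mounted at the origin on a cart in front of the work surface, level with it; the furniture and walls round the work are solid. World frame = base frame: x ahead of the robot, y to its left, z up, the work surface at z = 0. Lengths are in m, angles in rad, forces in N, time in s.
With the tool pointing down it reaches from about 0.25 to 0.775 m from the base axis. Payload 4 kg.
Tool frame: the origin (TCP) lies at the very end of the fingers, on their centre line; the grasp point (between the pads) lies 19 mm behind it; z points along the fingers, y is the line along which they close (so a half turn about z gives the same grasp; the last joint's range is limited). The gripper opens to 94 mm and grips with 3 to 60 N. Pads are 16 mm wide; open, the fingers measure 119 mm over their backs; the gripper's body (75 mm by 177 mm) begins 78 mm behind the grasp point.
Start: joints at [-1.364, 0.087, 1.371, -0, 1.684, -0.103], TCP at [0.168, -0.524, 0.206] pointing down, gripper open.
Joint ranges: [-3.1, 3.1], [-0.76, 2.03], [0.27, 2.55], [-1.08, 4.22], [0.17, 2.65], [-2.57, 2.57]. Speed limits (rad/s): [2.79, 2.79, 3.14, 3.14, 3.14, 3.14].

### API

Orientations are given as [roll, pitch, yaw] about the fixed x, y, z axes, in that order (R = Rz(yaw) Ry(pitch) Rx(roll)).
In Python, from bench import robot, vision gives the robot as it stands.
- The arm moves only by the shell command python3 -m crank 'ROWS'. ROWS is JSON, a list of rows, each a list of 3 entries, a list of its own where there are three numbers: the closure, from 0 (fully open) to 1 (shut), then the shift along the tool's x, y, z in m, then the turn, a rotation vector about the tool's x, y, z in degrees. A call has 1 to 8 rows; each row shifts and turns the commanded pose from where the row before left it, along the tool's axes as they then stand; what a row does not reach is not made up. A row lasts 1/10 s, in which the tool goes at most 50 mm and 8.59 degrees, less where a joint would pass 70% of its speed; a pose out of reach is approached as far as the arm can. A call with a gripper value outside its range is refused whole. The fingers move at their own pace and stop on an object; the grip force is fixed at half the most. Time passes only in rows, so rows that do not move let the fingers close. It gives the time, the measured TCP pose, the force, the opening and the grip force at its end, in the units of the state.
- robot.get_obs(): the state, without advancing time (a new reading comes with each control period).
- vision.snapshot(name): name is "scene" or "top" or "wrist"; returns a dict with "color" (420x560x3 uint8, red, green, blue), "z_map" (420x560 float32, m along the optical axis (not along the pixel's ray), 0 where there is no reading), "fx", "fy", "cx", "cy" (pixels), "R" (3x3) and "t" (3): a world point X has camera coordinates R X + t. Camera axes: x right, y down, z forward; pixel columns grow to the right and rows downward; lengths in m; the calibration is good to about 2 mm. A picture is of the moment at which its call begins.
- robot.close_job(): hands the job in; it is judged then, once.
The state is a dict: "time": time; "joint_positions": joint angles; "qvel": joint speeds; "joint_torque": joint torques, N m; "tool_pos": TCP position; "ee_rot": TCP orientation; "wrist_force": force on the tool from outside, world axes, zero at the start; "wrist_torque": the same for the moment, N m; "width": finger opening in m; "finger_force": force on a finger pad.
Only numpy, scipy, OpenCV 4.12 (cv2) and the standard library are available. Lean on these libraries where they do the work, as an engineer would, in place of code of your own. Each camera call takes 0.05 s, during which the arm holds its last target. There are 200 camera calls.

### The job

The next batch of lotus holders needs its spray pressure reset. On the air control unit that has the two-tier knob, turn only the wide lower ring clockwise until its pointer lines up with the broad raised mark on the panel, then let go. Leave the small knob on top of it, and the knob of the other unit, set as they are.

Things in the scene. Friction and masses are not known exactly. Their poses are not given: they have to be found in the camera images.
- spray_unit: Unit with the two-tier knob: fixed grey box, x -62 to +110 mm, y -60 to +60 mm, panel 50 mm above the bench. Origin: on the bench under the knob's vertical axis; z up, x towards the round gauge (centre 82 mm off, 55 mm high). The broad raised black mark (12 x 7 mm) lies 48 mm from the axis exactly in +x, among thin ticks. A similar unit nearby has one plain round knob (44 mm wide, 80 mm high).
- outer_ring (a joint): Wide black ribbed lower ring, 54 mm diameter; grip its side, 55 to 80 mm above the bench. Below: skirt 66 mm wide, 51 to 55 mm high, with a white-lined pointer nose to 39 mm from the axis; white line also over side and top. Angle in rad: 0 = pointer at the mark, positive anticlockwise from above; starts 0.6 to 1.25, stops -1.0 and 1.5. Friction 0.06 N m, stays where left.
- trim_tip (a point): One end of the small aluminium bar-shaped knob on top of the ring, same axis: bar 28 mm long, 9 mm thick, 83 to 101 mm above the bench, round foot 22 mm wide. The point is at its top face, 14 mm from the axis. It turns easily (0.015 N m), is not coupled to the ring, and must stay as it is.
- plain_tip (a point): Plain round knob of the other unit: edge of its top face at the end of its white line, 21 mm from that knob's axis, 80 mm above the bench. Must stay as it is.

How it is judged:
At the end, for the whole second after the job is handed in: The wide lower ring's pointer is within 0.2 rad (11 degrees) of the broad mark and at rest; the end of the small top knob is within 4 mm (16 degrees) and the edge of the plain knob within 6 mm (16 degrees) of where it was at the start (value of joint outer_ring between -0.2 and 0.2 rad and velocity of joint outer_ring between -0.05 and 0.05 rad/s and distance of trim_tip from where it was at the start of the episode below 0.004 m and distance of plain_tip from where it was at the start of the episode below 0.006 m); the robot touches nothing.
It fails at once if the small top knob is turned by more than 16 degrees (its end moves more than 4 mm) (distance of trim_tip from where it was at the start of the episode above 0.004 m).
It fails at once if the plain knob of the other unit is turned by more than 16 degrees (its edge moves more than 6 mm) (distance of plain_tip from where it was at the start of the episode above 0.006 m).
It also fails if it takes over 38 s, if anything falls off the work surface, if the arm or the gripper's body presses on something with over 40 N, if the wrist force passes 120 N, or if a joint passes its speed limit or range.

## Working session

There is one attempt and no reset: what is moved stays moved. The work goes in short steps, Python scripts to look and compute and a shell command to move; the robot and the scene stay as the last step left them, time stands still between calls to the robot, and variables do not carry over. Pictures are saved under pics/ and viewed, at most 10 in all, crops included, and the job is handed in when it is done.

```bash
mkdir -p pics
cat > h.py <<'E'
import numpy as np, cv2
from bench import robot, vision
def snap(n,save=None):
    s=vision.snapshot(n)
    if save: cv2.imwrite(f'pics/{save}.png',s['color'][:,:,::-1])
    return s
def ray(s,u,v,z):
    R=np.array(s['R']);t=np.array(s['t']);c=-R.T@t
    d=R.T@np.array([(u-s['cx'])/s['fx'],(v-s['cy'])/s['fy'],1]);return c+d*(z-c[2])/d[2]
def cloud(s):
    v,u=np.mgrid[:420,:560];z=s['z_map']
    P=np.stack([(u-s['cx'])/s['fx']*z,(v-s['cy'])/s['fy']*z,z],-1)
    return (P-np.array(s['t']))@np.array(s['R'])
E
python3 - <<'E'
from h import *
import pickle
a=snap('top','top1');b=snap('scene','scene1')
pickle.dump((a,b),open('s.pkl','wb'))
for s in(a,b): print(s['fx'],-np.array(s['R']).T@s['t'],(s['z_map']>0).mean())
print(robot.get_obs())
E
```

```text
504.85544724751793 [ 0.3640603  -0.01918446  1.00692507] 0.9958078231292516
384.50259224626365 [0.2587245  0.61462209 0.5194786 ] 0.9960374149659864
{'time': 0.1, 'joint_positions': array([-1.36407236e+00,  8.78928575e-02,  1.37208607e+00, -3.32467250e-05,
        1.68356985e+00, -1.03112761e-01]), 'qvel': array([-0.00147176, -0.00115614, -0.00348385, -0.00060809,  0.00228106,
       -0.00070988]), 'joint_torque': array([ 2.11079350e-03, -3.41253018e+01, -3.03301120e+01,  7.19434186e-02,
        3.04389792e-02, -1.01359753e-04]), 'tool_pos': array([ 0.16757538, -0.52334507,  0.20442343]), 'ee_rot': array([-3.13964353e+00, -1.68475998e-04,  3.09832854e-01]), 'wrist_force': array([0.4835002 , 0.68330597, 0.47829618]), 'wrist_torque': array([ 0.02630299,  0.00829313, -0.01756727]), 'finger_force': 0.0, 'width': 0.09432351948665986}
```

View pics/top1.png

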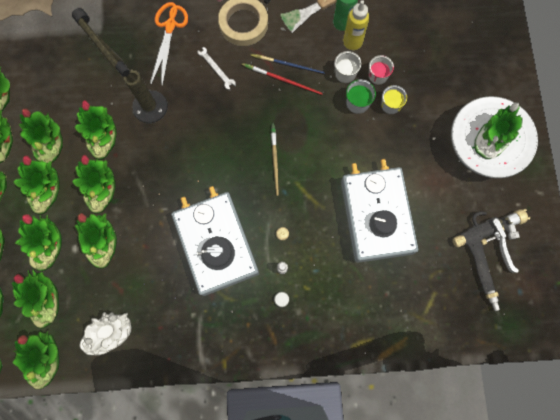

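View pics/scene1.png

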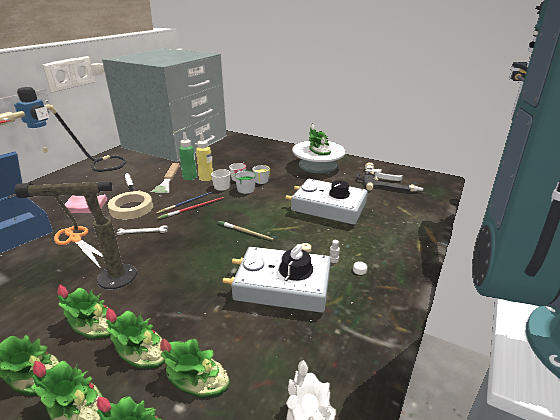

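The top view shows the two-tier unit at about (216,250), with its gauge at (203,214) and the broad mark near (209,230). The plain unit's knob is at (382,222). Next I'll measure the axes and enlarge the unit.

Run:
```python
from h import *
import pickle
a,b=pickle.load(open('s.pkl','rb'))
P=cloud(a)
m=(P[...,2]>.04)&(P[...,2]<.058);m[:, :165]=0;m[:,265:]=0;m[:180]=0;m[300:]=0
n,l,st,_=cv2.connectedComponentsWithStats(m.astype(np.uint8));k=1+st[1:,4].argmax();print(st[k])
cs,_=cv2.findContours((l==k).astype(np.uint8),0,2)
r=cv2.minAreaRect(cv2.convexHull(cs[0]));print(r)
box=cv2.boxPoints(r);print([ray(a,*p,.05).round(4) for p in box])
r_=P[l>0][:,2];print(np.median(r_))
mk=(P[...,2]>.07)&(P[...,2]<.09);mk[:,:180]=0;mk[:,260:]=0;mk[:220]=0;mk[290:]=0
v,u=np.nonzero(mk);print(len(u),u.min(),u.max(),v.min(),v.max(),P[mk][:,:2].mean(0),P[mk][:,:2].min(0),P[mk][:,:2].max(0))
c=a['color'][185:300,160:265,::-1];c2=cv2.resize(c,None,fx=5,fy=5,interpolation=2);cv2.imwrite('pics/c1.png',c2)
```

```text
[ 172  193   87  102 4713]
((214.01370239257812, 243.36988830566406), (87.5467758178711, 63.43630599975586), 69.44395446777344)
[array([0.5861, 0.1909, 0.05  ]), array([0.623 , 0.0739, 0.05  ]), array([0.459 , 0.0229, 0.05  ]), array([0.4249, 0.1363, 0.05  ])]
0.04833961781515278
599 201 231 237 266 [0.50103138 0.09817377] [0.47503654 0.07175302] [0.52981075 0.12729776]
```

View pics/c1.png

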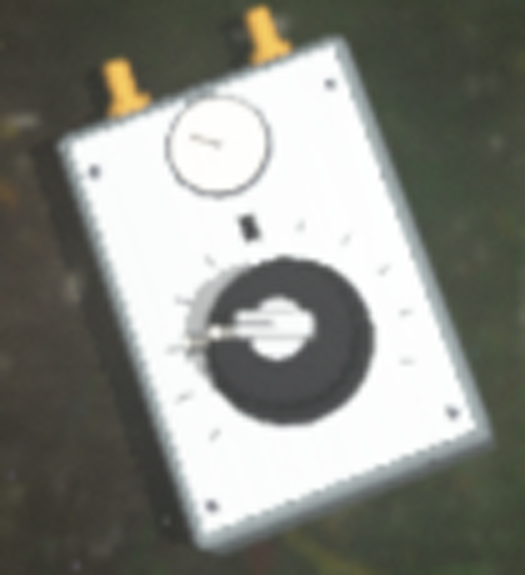

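The crop shows the broad mark at about (249,228), i.e. px (209.8,230.6). The ring's pointer nose points left at (195,337), i.e. px (199,252.4). The top bar's white end is near the pointer.

Run:
```python
from h import *
import pickle
a,b=pickle.load(open('s.pkl','rb'))
P=cloud(a)
mk=ray(a,209.8,230.6,.051);nose=ray(a,199,252.4,.055)
# dark ring top circle at z=.08
g=a['color'].max(2);m=((g<110)&(P[...,2]>.068)&(P[...,2]<.09)).astype(np.uint8);m[:,:180]=0;m[:,260:]=0
cs,_=cv2.findContours(m,0,2);c,r=cv2.minEnclosingCircle(max(cs,key=cv2.contourArea))
ax=ray(a,*c,.08);print(c,r,r/504.86*.927,ax,mk,nose)
d=mk-ax;e=nose-ax;th=np.arctan2(d[1],d[0]);print(np.hypot(*d[:2]),th,np.hypot(*e[:2]),np.arctan2(e[1],e[0])-th)
o=robot.get_obs();D=ax-o['tool_pos'];y=o['ee_rot'][2]
print('tool shift',D[0]*np.cos(y)+D[1]*np.sin(y),D[0]*np.sin(y)-D[1]*np.cos(y))
```

```text
(216.32716369628906, 251.72222900390625) 14.8486909866333 0.027264462513586083 [0.50092173 0.09819545 0.08      ] [0.54693696 0.112828   0.051     ] [0.50553081 0.13423848 0.055     ]
0.04828574288788454 0.3078818612203217 0.03633652898249037 1.1357275815974583
tool shift 0.5069812780765226 -0.4903084646483806
```

```bash
python3 -m crank '[[0,[0.016,-0.0155,0],[0,0,0]],[0,[0.03,-0.029,0],[0,0,0]],[0,[0.03,-0.029,0],[0,0,0]],[0,[0.03,-0.029,0],[0,0,0]],[0,[0.03,-0.029,0],[0,0,0]],[0,[0.03,-0.029,0],[0,0,0]],[0,[0.03,-0.029,0],[0,0,0]],[0,[0.03,-0.029,0],[0,0,0]]]'; python3 -m crank '[[0,[0.03,-0.029,0],[0,0,0]],[0,[0.03,-0.029,0],[0,0,0]],[0,[0.03,-0.029,0],[0,0,0]],[0,[0.03,-0.029,0],[0,0,0]],[0,[0.03,-0.029,0],[0,0,0]],[0,[0.03,-0.029,0],[0,0,0]],[0,[0.03,-0.029,0],[0,0,0]],[0,[0.03,-0.029,0],[0,0,0]]]'
```

```text
time: 0.9
tool_pos: [0.3165, -0.2451, 0.205]
ee_rot: [-3.141, 0.0, 0.309]
wrist_force: [1.3, -0.2, 0.4]
width: 0.094
finger_force: 0.0
time: 1.7
tool_pos: [0.4744, 0.049, 0.205]
ee_rot: [3.141, 0.001, 0.31]
wrist_force: [0.9, -0.6, 0.3]
width: 0.0939
finger_force: 0.0
```

```bash
python3 -m crank '[[0,[0.028,-0.027,0],[0,0,0]],[0,[0.013,-0.013,0],[0,0,0]],[0,[0,0,0],[0,0,-8]],[0,[0,0,0],[0,0,-8]],[0,[0,0,0],[0,0,-8]],[0,[0,0,0],[0,0,-8]],[0,[0,0,0],[0,0,-8]],[0,[0,0,0],[0,0,-8]]]'; python3 -m crank '[[0,[0,0,0],[0,0,-8]],[0,[0,0,0],[0,0,-8]],[0,[0,0,0],[0,0,-8]],[0,[0,0,0],[0,0,-8]],[0,[0,0,0],[0,0,0]],[0,[0,0,0],[0,0,0]]]'
python3 - <<'E'
from h import *
import pickle
s=snap('wrist','w1');pickle.dump(s,open('w.pkl','wb'));o=robot.get_obs();print(o['tool_pos'],o['ee_rot'],o['joint_positions'],-np.array(s['R']).T@s['t'])
E
```

```text
time: 2.5
tool_pos: [0.5007, 0.0979, 0.2048]
ee_rot: [-3.14, 0.001, 1.153]
wrist_force: [-0.1, -0.1, -0.4]
width: 0.094
finger_force: 0.0
time: 3.1
tool_pos: [0.5008, 0.0979, 0.205]
ee_rot: [-3.141, 0.0, 1.703]
wrist_force: [0.7, 0.2, -0.6]
width: 0.0936
finger_force: 0.0
[0.5008275  0.09787242 0.20510711] [-3.14090230e+00  8.16689806e-05  1.70364925e+00] [ 8.19263248e-02 -8.45818476e-04  1.46288993e+00 -1.17407848e-04
  1.68023385e+00 -5.09393543e-02] [0.4912463  0.17427295 0.38345443]
```

View pics/w1.png

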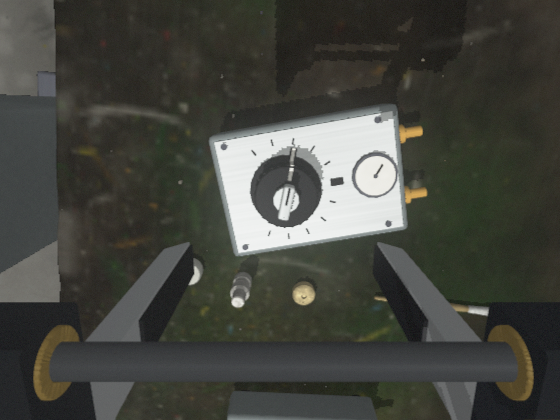

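The wrist view shows the ring centred near (287,190), its pointer nose at (293,148), and the broad mark at (337,182).

Run:
```python
from h import *
import pickle
s=pickle.load(open('w.pkl','rb'));P=cloud(s)
g=s['color'].max(2);m=((g<110)&(P[...,2]>.074)&(P[...,2]<.086)).astype(np.uint8);m[:120]=0;m[240:]=0;m[:,:240]=0;m[:,340:]=0
cs,_=cv2.findContours(m,0,2);c,r=cv2.minEnclosingCircle(max(cs,key=cv2.contourArea))
ax=ray(s,*c,.08);mk=ray(s,337,182,.051);n=ray(s,293.5,149,.055);d=mk-ax;e=n-ax;th=np.arctan2(d[1],d[0])
print(c,r,ax,np.hypot(*d[:2]),th,np.hypot(*e[:2]),np.arctan2(e[1],e[0])-th)
```

```text
(285.2567443847656, 195.6621551513672) 32.4349365234375 [0.50282861 0.10236173 0.08      ] 0.04782507940066367 0.2551602934488808 0.037031170520473174 1.2474537617523813
```

```bash
python3 -m crank '[[0,[0.001,0.0015,0.02],[0,0,0]],[0,[0,0,0.03],[0,0,0]],[0,[0,0,0.03],[0,0,0]],[0,[0,0,0.03],[0,0,0]],[0,[0,0,0.023],[0,0,0]],[0,[0,0,0.01],[0,0,0]],[0,[0,0,0],[0,0,0]],[0,[0,0,0],[0,0,0]]]'; python3 -m crank '[[0.3,[0,0,0],[0,0,0]],[0.36,[0,0,0],[0,0,0]],[0.36,[0,0,0],[0,0,0]],[0.36,[0,0,0],[0,0,0]]]'
```

```text
time: 3.95
tool_pos: [0.5031, 0.0991, 0.0635]
ee_rot: [3.14, 0.0, 1.706]
wrist_force: [0.4, 0.4, -0.3]
width: 0.0942
finger_force: 0.0
time: 4.35
tool_pos: [0.5027, 0.0991, 0.063]
ee_rot: [3.141, 0.0, 1.706]
wrist_force: [0.3, 0.1, -0.1]
width: 0.0653
finger_force: 0.0
```

```bash
python3 -m crank '[[0.4,[0,0,0],[0,0,0]],[0.4,[0,0,0],[0,0,0]],[0.45,[0,0,0],[0,0,0]],[0.6,[0,0,0],[0,0,0]],[0.6,[0,0,0],[0,0,0]]]'; python3 -c "
from h import *
s=snap('top','top2');c=s['color'][200:290,165:275,::-1];cv2.imwrite('pics/c2.png',cv2.resize(c,None,fx=5,fy=5,interpolation=2));o=robot.get_obs();print(o['wrist_force'],o['wrist_torque'])"
```

```text
time: 4.85
tool_pos: [0.5028, 0.0991, 0.0625]
ee_rot: [3.141, 0.0, 1.706]
wrist_force: [3.2, 0.5, -0.7]
width: 0.0533
finger_force: 30.0
[ 1.90239073 -0.56875853 -1.72593722] [ 0.02152982 -0.48852425 -0.02502943]
```

```bash
python3 -m crank '[[0.6,[0,0,0],[0,0,3]],[0.6,[0,0,0],[0,0,6]],[0.6,[0,0,0],[0,0,6]],[0.6,[0,0,0],[0,0,6]],[0.6,[0,0,0],[0,0,6]],[0.6,[0,0,0],[0,0,6]]]';python3 -m crank '[[0.6,[0,0,0],[0,0,6]],[0.6,[0,0,0],[0,0,6]],[0.6,[0,0,0],[0,0,6]],[0.6,[0,0,0],[0,0,6]],[0.6,[0,0,0],[0,0,6]],[0.6,[0,0,0],[0,0,4]],[0.6,[0,0,0],[0,0,0]],[0.6,[0,0,0],[0,0,0]]]'; python3 -c "
from h import *
s=snap('top');c=s['color'][195:285,165:275,::-1];cv2.imwrite('pics/c3.png',cv2.resize(c,None,fx=5,fy=5,interpolation=2));s=snap('wrist','w2');o=robot.get_obs();print(o['wrist_force'],o['wrist_torque'],o['joint_positions'])"
```

```text
time: 5.5
tool_pos: [0.502, 0.0992, 0.0625]
ee_rot: [-3.141, 0.0, 1.126]
wrist_force: [-0.8, 0.9, -1.0]
width: 0.0537
finger_force: 30.0
time: 6.3
tool_pos: [0.5015, 0.0997, 0.0625]
ee_rot: [-3.14, 0.001, 0.538]
wrist_force: [-2.4, 3.4, 1.5]
width: 0.0536
finger_force: 30.0
[-4.58240587  3.66387443  2.81934752] [0.53449621 0.5251838  0.01178951] [8.45058955e-02 7.69255077e-02 1.67104044e+00 1.30715593e-03
 1.39546601e+00 1.11708319e+00]
```

View pics/w2.png

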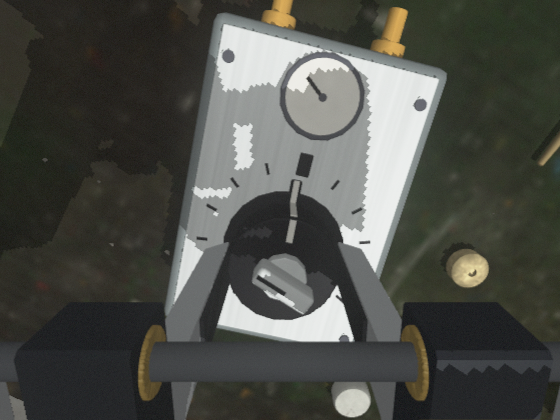

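The wrist view shows the pointer tip at (297,183), just left of the broad mark at (305,165). The top bar stayed put in the world.

```bash
python3 -c "
from h import *
s=snap('wrist')
mk=ray(s,305,165,.051);n=ray(s,297,183,.055);n2=ray(s,291,241,.08)
ax=mk[:2]-.048*np.array([np.cos(.312),np.sin(.312)])
for q in(mk,n,n2):
  d=q[:2]-ax;print(q,np.hypot(*d),np.arctan2(d[1],d[0])-.312)
d=n-n2;print(np.arctan2(d[1],d[0])-.312)
"
```

```text
[0.54894764 0.11453369 0.051     ] 0.04800000000000003 -5.551115123125783e-17
[0.539398   0.11369878 0.055     ] 0.03871412994328168 0.05522180810300359
[0.51860821 0.10527567 0.08      ] 0.016291180498913083 0.03082017162348255
0.07294313671573222
```

About 3° remain. I'll turn that, release and lift clear.

```bash
python3 -m crank '[[0.6,[0,0,0],[0,0,3]],[0.6,[0,0,0],[0,0,0]],[0.6,[0,0,0],[0,0,0]],[0.3,[0,0,0],[0,0,0]],[0,[0,0,0],[0,0,0]],[0,[0,0,0],[0,0,0]],[0,[0,0,0],[0,0,0]],[0,[0,0,0],[0,0,0]]]';python3 -m crank '[[0,[0,0,0],[0,0,0]],[0,[0,0,-0.01],[0,0,0]],[0,[0,0,-0.03],[0,0,0]],[0,[0,0,-0.04],[0,0,0]],[0,[0,0,-0.04],[0,0,0]],[0,[0,0,-0.02],[0,0,0]],[0,[0,0,0],[0,0,0]],[0,[0,0,0],[0,0,0]]]'; python3 -c "
from h import *
import pickle
s=snap('wrist','w3');pickle.dump(s,open('w3.pkl','wb'))"
```

```text
time: 7.25
tool_pos: [0.5025, 0.0988, 0.0624]
ee_rot: [3.141, -0.0, 0.484]
wrist_force: [-0.2, 0.8, -0.3]
width: 0.0898
finger_force: 0.0
time: 8.05
tool_pos: [0.5023, 0.0991, 0.2025]
ee_rot: [3.141, -0.0, 0.484]
wrist_force: [-0.3, -0.8, -0.8]
width: 0.0938
finger_force: 0.0
```

View pics/w3.png

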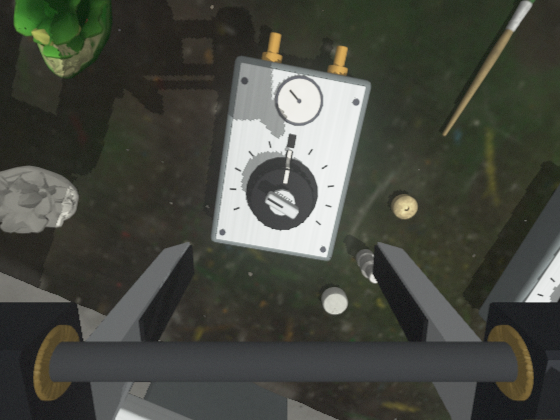

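The pointer nose at (290,155) now meets the mark at (292,141), and the gripper is clear. Next I'll check the ring angle and the top bar numerically.

```bash
python3 -c "
from h import *
import pickle
s=pickle.load(open('w3.pkl','rb'))
mk=ray(s,292,141,.051);n=ray(s,289.5,154,.055);n2=ray(s,286.5,184,.08)
ax=mk[:2]-.048*np.array([np.cos(.312),np.sin(.312)]);d=n[:2]-ax;print(ax,np.hypot(*d),np.arctan2(d[1],d[0])-.312);d=n-n2;print(np.arctan2(d[1],d[0])-.312)
for f in('w.pkl','w3.pkl'):
  P=cloud(pickle.load(open(f,'rb')));m=(P[...,2]>.094)&(P[...,2]<.108)&(np.hypot(P[...,0]-.502,P[...,1]-.1)<.03)
  Q=P[m][:,:2];w,V=np.linalg.eigh(np.cov(Q.T));print(len(Q),Q.mean(0),np.sqrt(w),np.arctan(V[1,1]/V[0,1]))
"
```

```text
[0.5030664  0.09946595] 0.03686176146236404 0.008605154523495806
0.042991236331823224
395 [0.50285796 0.10170505] [0.00258757 0.00808916] 1.5015695372044433
422 [0.50415623 0.10161595] [0.00268199 0.00796936] 1.5008023265531107
```

The ring is within about 0.04 rad of the mark, and the top bar hasn't turned (1.502 rad before, 1.501 after).

```bash
python3 -c "
from bench import robot
print(robot.close_job())"
```

```text
the job is handed in; nothing more can be done
None
```

I turned the wide lower ring clockwise to the broad mark (about 0.01–0.04 rad off by camera), let go and lifted clear; the small top knob measured unturned, the arm never went near the plain knob, and the job is handed in (no verdict came back).

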